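# Clamp the enclosure in the crank vise

### The job

Set the grey enclosure flat on the bed of the crank vise, lengthwise between the two jaws, and let go of it. Then take the upright grip of the crank and wind it clockwise, turn after turn without letting go, until the jaws hold the enclosure firmly; stop as soon as the crank has become clearly heavier to turn, because overtightening cracks the plastic. Let go of the crank and leave the flux tin, the multimeter and the side cutters where they are.

Things in the scene. Friction and masses are not known exactly. Their poses are not given: they have to be found in the camera images.
- enclosure: grey rectangular plastic box, 55 (x) by 84 (y, its length) by 26 mm high at the grasped sides, with a thin toggle rising to 46 mm on top (at y = +20 mm); 100 to 200 g. Origin at the centre of its underside, z up. Grasp it across the 55 mm.
- vise: low vise fixed to the worktop: bed plate 110 (x) by 330 (y) mm, flat top 14 mm above the worktop; origin under its centre. At -y the far jaw, fixed (its face 103 to 115 mm to -y of the origin, set differently each time, not measured); at +y a gear housing with the crank on top; the moving jaw between closes towards -y. Jaws 70 mm wide, 34 mm above the bed, centred on x = 0.
- seat (a point): point on the bed's top about midway between the open jaws (40 mm to -y of the vise's origin), axes as the vise's. The enclosure goes here, its length (y) along the vise's y, either way round; the gap between the jaws is then 123 to 142 mm, and nothing stands beside the bed.
- jaw: the moving jaw; origin at the middle of the lower edge of its gripping face (which looks to -y of the vise), axes as the vise's. It moves 24 mm towards -y for each turn of the crank. It rides on a stiff spring (about 30 N per mm); the clamping force stays when the crank is let go.
- crank (a joint): turn of the crank (rad), growing clockwise seen from above, which closes the jaw; starts at 1 to 2.5, both jaws bear from 12.7 to 16.1 on. Self-locking. Turning free takes about 6 N along the circle at the grip (half of it when paused); each 10 N of clamping adds about 0.75 N. Good clamping is 40 to 80 N (3 to 6 N above free turning); it climbs about 100 N per rad, over 120 N cracks the box.
- crank_grip (a point): middle of the crank's upright black cylindrical grip, 22 mm in diameter, 42 mm tall (21 mm below to 21 mm above this point), spinning freely on its pin. It moves on a level circle of radius 50 mm about crank_axis, 90 mm above the worktop. The steel arm's top lies 2 mm below the grip's lower end.
- crank_axis (a point): point on the crank's vertical axis at the height of crank_grip, 90 mm above the worktop, 125 mm to +y of the vise's origin; axes as the vise's
- flux_tin: bystander: round tin, 58 mm in diameter, 26 mm high; origin under its centre
- multimeter: bystander: multimeter lying flat, 144 by 75 by 41 mm; origin under its centre
- side_cutters: bystander: side cutters lying flat, 72 by 210 by 18 mm; origin under the centre
Mind the look-alikes: they are no part of the job. Several things have the shape of the enclosure; the one meant has the colours described above.

How it is judged:
By the outcome, as a careful person would: the job done as asked, in the order asked, and still so for the second after the job is handed in, with the robot touching nothing.
It also fails if it takes over 72 s, if anything falls off the work surface, if the arm or the gripper's body presses on something with over 40 N, if the wrist force passes 120 N, or if a joint passes its speed limit or range.

### The arm

A 6-joint arm with a two-finger parallel gripper is mounted at the origin on a cart in front of the work surface, level with it; the furniture and walls round the work are solid. World frame = base frame: x ahead of the robot, y to its left, z up, the work surface at z = 0. Lengths are in m, angles in degrees, forces in N, time in s.
With the tool pointing down it reaches from about 0.4 to 0.825 m from the base axis. Payload 7 kg.
Tool frame: the origin (TCP) lies midway between the tips of the shut fingers; the grasp point (between the pads) lies 19 mm behind it; z points along the fingers, y is the line along which they close (so a half turn about z gives the same grasp; the last joint's range is limited). The gripper opens to 88 mm and grips with 3 to 60 N. Pads are 19 mm wide; open, the fingers measure 130 mm over their backs; the gripper's body (78 mm by 193 mm) begins 47 mm behind the grasp point.
Start: joints at [80.048, 20.546, 0.682, 0, -70.136, -16.507], TCP at [0.301, 0.604, 0.227] pointing down, gripper open.
Joint ranges: [-176.03, 176.03], [-82.01, 121.73], [-58.28, 71.71], [-173.87, 95.51], [-174.79, -0.11], [-173.66, 173.66]. Speed limits (degrees/s): [136.94, 136.94, 172.46, 180, 180, 180].

### API

Orientations are given as a 3x3 rotation matrix whose columns are the frame's x, y, z axes.
In Python, from rig import robot gives the robot as it stands. Calls block until the motion is done:
- robot.goto(position, orientation): joint-space move of the TCP to a pose.
- robot.servo_line(position, ori=None, speed=0.15): straight line of the TCP; ori=None keeps the orientation; speed is the mean speed in m/s.
- robot.movej(angles): joint-space move.
- robot.move_gripper(opening): opening from 0.0 (shut) to 1.0 (fully open); the grip force is fixed at half the most; returns when the fingers have stopped.
- robot.dwell(seconds).
- robot.ik(position, orientation): joint angles nearest the present ones, or None.
- robot.grab_frame(name): name is "scene" or "side" or "wrist"; returns (picture, depth): 384x512x3 uint8, red, green, blue; 384x512 float32, m along the optical axis (not along the pixel's ray), 0 where there is no reading.
- robot.camera_info(name): a dict with "vfov" (degrees; the focal length in pixels is half the picture's height over the tangent of half this angle, whatever the lens; pixels are square), "cx", "cy" (the principal point, pixels), "view" (4x4, takes a point from world to camera coordinates); the wrist camera has in their place "T_tool_cam" (4x4, takes a point from camera to tool coordinates, whose origin is the TCP and whose axes are the flange's). Camera axes: x right, y down, z forward; pixel columns grow to the right and rows downward; lengths in m; the calibration is good to about 2 mm. A picture is of the moment at which its call begins: read the wrist's pose just before it. camera_info takes no time and is no camera call.
A pose or a line that the arm cannot do raises robot.Unreachable and nothing moves.
- robot.job_done(): hands the job in; it is judged then, once.
Readings, each from a call of its own:
- robot.read_t(): time.
- robot.read_qpos(): joint angles.
- robot.read_qvel(): joint speeds.
- robot.read_effort(): joint torques, N m.
- robot.read_position(): TCP position.
- robot.read_tcp_rot(): TCP orientation.
- robot.read_force(): force on the tool from outside, world axes, zero at the start.
- robot.read_ft_torque(): the same for the moment, N m.
- robot.read_grip_width(): opening from 0.0 (shut) to 1.0 (fully open).
- robot.read_finger_force(): force on a finger pad.
Only numpy, scipy, OpenCV 4.12 (cv2) and the standard library are available. Lean on these libraries where they do the work, as an engineer would, in place of code of your own. Each camera call takes 0.05 s, during which the arm holds its last target. There are 200 camera calls.

## Working session

There is one attempt and no reset: what is moved stays moved. The work goes in short steps, each a Python script; the robot and the scene stay as the last script left them, time stands still between calls to the robot, and variables do not carry over. Pictures are saved under pics/ and viewed, at most 10 in all, crops included, and the job is handed in when it is done.

```bash
ls; mkdir -p pics; python3 - <<'E'
from rig import robot
import cv2,numpy as np
ims=[]
for n in ["scene","side"]:
    p,d=robot.grab_frame(n); np.savez(f"{n}.npz",p=p,d=d)
    i=robot.camera_info(n); print(n,i)
    cv2.imwrite(f"pics/{n}.png",cv2.resize(p[:,:,::-1],(800,600),interpolation=cv2.INTER_CUBIC))
print(robot.camera_info("wrist"),robot.read_t(),robot.read_tcp_rot())
E
```

```text
pics
scene {'vfov': 46.29610220860915, 'cx': 257.59473516212165, 'cy': 186.3159172556747, 'view': array([[ 0.69278299, -0.72113452, -0.00409093, -0.51544127],
       [-0.3764669 , -0.35681593, -0.8549591 ,  0.26865048],
       [ 0.61508081,  0.59384122, -0.51867928,  1.39262949],
       [ 0.        ,  0.        ,  0.        ,  1.        ]])}
side {'vfov': 49.72330245714221, 'cx': 249.251102407883, 'cy': 192.06185989816805, 'view': array([[-0.99770961, -0.06616729, -0.01405073,  0.59513067],
       [-0.0354347 ,  0.68818924, -0.72466541,  0.16853521],
       [ 0.05761871, -0.72250776, -0.68895763,  1.92913549],
       [ 0.        ,  0.        ,  0.        ,  1.        ]])}
{'vfov': 69.38751080372332, 'cx': 257.1438143742775, 'cy': 188.42114766474486, 'T_tool_cam': array([[-1.68400152e-03, -9.69054346e-01, -2.46841727e-01,
         6.69393400e-02],
       [ 9.99997926e-01, -1.91473247e-03,  6.94703447e-04,
         2.58997557e-04],
       [-1.14584126e-03, -2.46840045e-01,  9.69055560e-01,
        -1.59257895e-01],
       [ 0.00000000e+00,  0.00000000e+00,  0.00000000e+00,
         1.00000000e+00]])} 0.1 [[ 8.95209488e-01 -4.45645211e-01 -5.63539106e-04]
 [-4.45645553e-01 -8.95208412e-01 -1.39290534e-03]
 [ 1.16256649e-04  1.49808078e-03 -9.99998871e-01]]
```

View pics/scene.png

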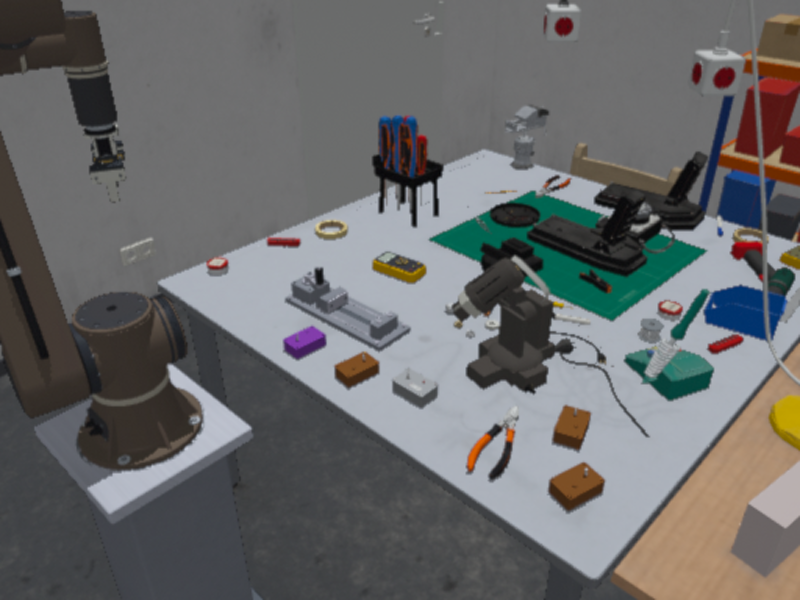

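View pics/side.png

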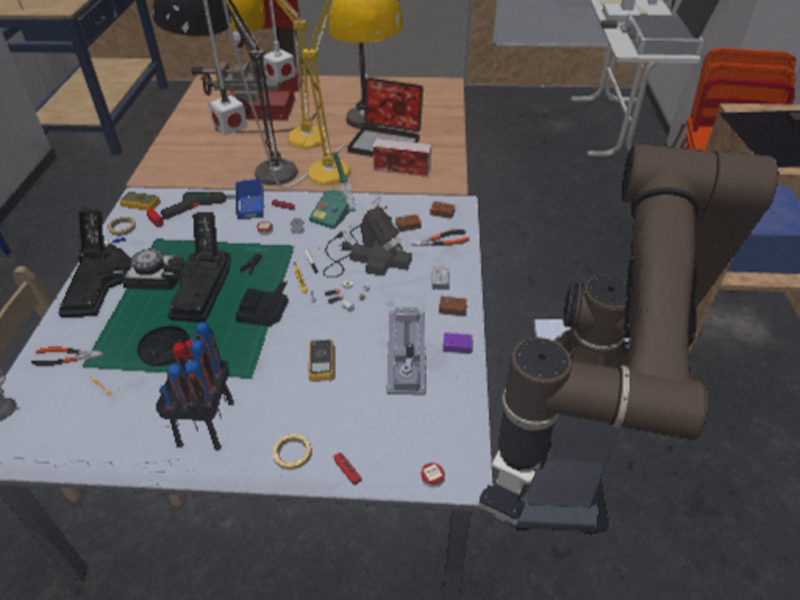

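Scene picture (800x600): box-shaped candidates are purple (304,342), brown (357,368), brown (572,427), brown (577,486) and grey (415,386). Only the last is grey, so it is the enclosure. The vise runs from the housing and crank (315,280) to the fixed jaw (383,322). The side view agrees: enclosure (440,278), vise (407,350), crank grip (408,352).

```bash
cat > h.py <<'E'
import numpy as np,cv2
from rig import robot
def cam(n):
    i=robot.camera_info(n); f=192/np.tan(np.radians(i["vfov"]/2))
    if n=="wrist":
        T=np.eye(4);T[:3,:3]=robot.read_tcp_rot();T[:3,3]=robot.read_position();T=T@i["T_tool_cam"]
    else: T=np.linalg.inv(i["view"])
    return f,i["cx"],i["cy"],T
def cloud(n,d,c=None):
    f,cx,cy,T=c or cam(n); v,u=np.mgrid[:384,:512]
    P=np.stack([(u-cx)/f*d,(v-cy)/f*d,d],-1)@T[:3,:3].T+T[:3,3]; P[d==0]=np.nan
    return P
def down(yaw):  # tool pointing down, tool y (closing line) at world angle yaw (deg)
    a=np.radians(yaw); y=np.array([np.cos(a),np.sin(a),0]); z=np.array([0,0,-1.]); return np.stack([np.cross(y,z),y,z],1)
E
python3 - <<'E'
from h import *
for n,pts in dict(scene=dict(enc=(415,380),grip=(319,272),fixjaw=(383,318),movjaw=(333,297),hous=(310,285),meter=(400,262)),
  side=dict(enc=(440,277),grip=(409,348),fixjaw=(406,313),hous=(407,375),cut=(440,238))).items():
    P=cloud(n,np.load(n+".npz")["d"])
    for k,(u,v) in pts.items(): print(n,k,P[int(v*.64),int(u*.64)].round(3))
p=np.load("scene.npz")["p"][215:275,225:305]; cv2.imwrite("pics/enc.png",cv2.resize(p[:,:,::-1],None,fx=7,fy=7,interpolation=cv2.INTER_CUBIC))
print(robot.read_qpos())
E
```

```text
scene enc [ 0.452 -0.315  0.03 ]
scene grip [0.527 0.073 0.107]
scene fixjaw [ 0.558 -0.115  0.045]
scene movjaw [0.538 0.039 0.045]
scene hous [0.531 0.119 0.051]
scene meter [0.797 0.06  0.034]
side enc [ 0.451 -0.308  0.027]
side grip [0.538 0.083 0.103]
side fixjaw [ 0.556 -0.119  0.039]
side hous [0.539 0.147 0.056]
side cut [ 0.452 -0.562 -0.007]
[ 8.00478662e+01  2.05867522e+01  6.39334830e-01 -1.91490176e-02
 -7.01367706e+01 -1.65060002e+01]
```

View pics/enc.png

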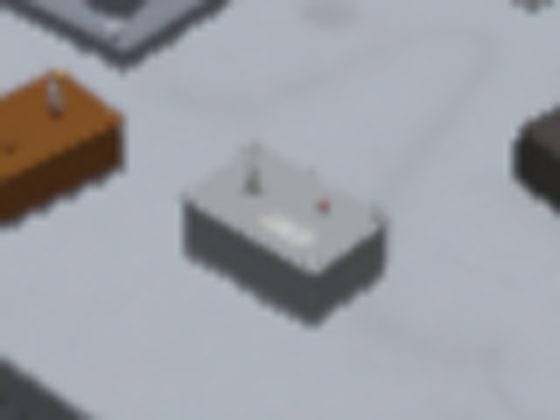

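Only this candidate is grey, so it's the enclosure. Its toggle is at the end facing the vise. Next, wrist views over the enclosure and the vise.

```bash
python3 - <<'E'
from h import *
for yaw in (0,180,5,185):
    print(yaw,[None if (q:=robot.ik(p,down(yaw))) is None else np.round(q) for p in ([.55,.05,.3],[.45,-.31,.02],[.54,.13,.08])])
yaw=0 if abs(robot.ik([.55,.05,.3],down(0))[5])<abs(robot.ik([.55,.05,.3],down(180))[5]) else 180
for n,p in dict(v=[.55,.0,.30],e=[.45,-.30,.22]).items():
    robot.goto(p,down(yaw)); c=cam("wrist"); im,d=robot.grab_frame("wrist"); np.savez(f"w{n}.npz",p=im,d=d,T=c[3])
    cv2.imwrite(f"pics/w{n}.png",cv2.resize(im[:,:,::-1],(800,600),interpolation=cv2.INTER_CUBIC))
print(yaw,robot.read_t(),robot.read_position(),robot.read_force())
E
```

```text
0 [array([ 26.,   7.,  -8.,   0., -75., 154.]), array([ -14.,   21.,  -30.,    0.,  -39., -166.]), array([ 34.,  17., -25.,   0., -47., 146.])]
180 [array([ 26.,   7.,  -8.,   0., -75., -26.]), array([-14.,  21., -30.,   0., -39.,  14.]), array([ 34.,  17., -25.,   0., -47., -34.])]
5 [array([ 26.,   7.,  -8.,   0., -75., 159.]), array([ -14.,   21.,  -30.,   -0.,  -39., -161.]), array([ 34.,  17., -25.,   0., -47., 151.])]
185 [array([ 26.,   7.,  -8.,   0., -75., -21.]), array([-14.,  21., -30.,   0., -39.,  19.]), array([ 34.,  17., -25.,   0., -47., -29.])]
180 3.775 [ 0.45092215 -0.29928073  0.22040455] [-0.18752639 -0.68555725 -0.44305631]
```

View pics/wv.png

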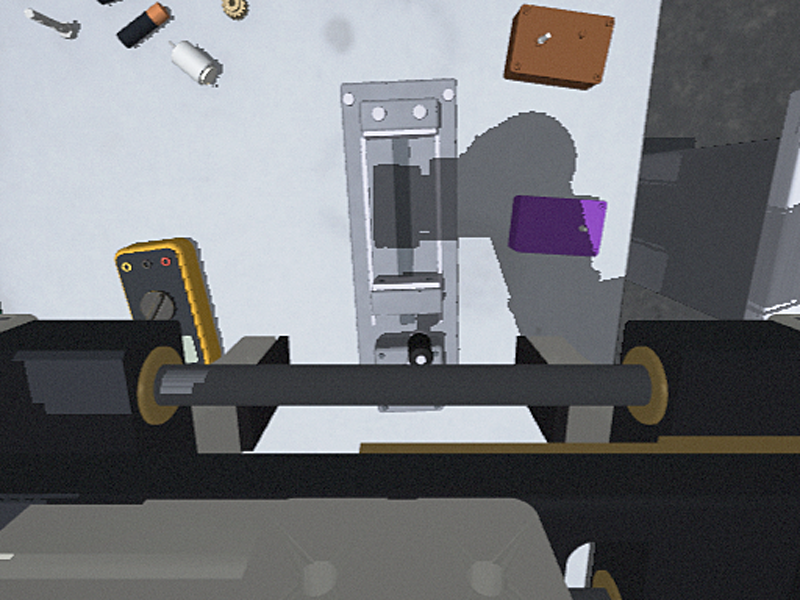

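View pics/we.png

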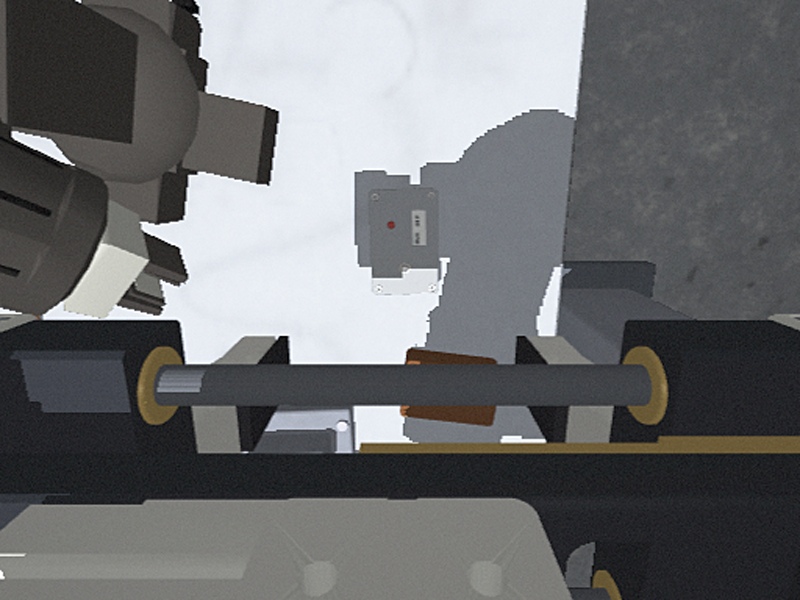

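wv: vise, with fixed jaw (400,115), moving jaw (407,290) and crank grip (421,350). we: enclosure top, with corners about (370,190) to (438,293). The microscope is at left (270,140).

```bash
python3 - <<'E'
from h import *
def load(n):
    a=np.load(f"w{n}.npz"); f,cx,cy,_=cam("wrist"); return a["p"],cloud("wrist",a["d"],(f,cx,cy,a["T"]))
p,P=load("e")
def sel(P,lo,hi): return np.all((P>lo)&(P<hi),-1)
Q=P[sel(P,[.38,-.38,.018],[.52,-.24,.034])]; r=cv2.minAreaRect(Q[:,:2].astype(np.float32)); print("enc",r,np.median(Q[:,2]))
T=P[sel(P,[.38,-.38,.036],[.52,-.24,.06])]; print("toggle",len(T),T.mean(0))
t=P[sel(P,[.38,-.45,-.02],[.6,-.2,.015])]; print("table z",np.median(t[:,2]))
for lo in (.03,.06,.08,.1,.15):
    M=P[sel(P,[.47,-.42,lo],[.75,-.22,.4])]; M=M[M[:,1]<-.25]
    if len(M): print("scope above",lo,"min x",M[:,0].min(), M[M[:,0].argmin()])
S=cloud("scene",np.load("scene.npz")["d"])
for lo in (.03,.06,.08,.1,.15):
    M=S[sel(S,[.49,-.40,lo],[.75,-.22,.4])]
    if len(M): print("scene scope above",lo,M[M[:,0].argmin()])
p,P=load("v")
B=P[sel(P,[.46,-.25,.009],[.64,.22,.06])]
r=cv2.minAreaRect(B[:,:2].astype(np.float32)); print("vise",r)
bed=P[sel(P,[.46,-.25,.009],[.64,.22,.02])]; print("bed z",np.median(bed[:,2]),cv2.minAreaRect(bed[:,:2].astype(np.float32)))
jt=sel(P,[.46,-.25,.043],[.64,.22,.053]); k,l,s,c=cv2.connectedComponentsWithStats(jt.astype(np.uint8))
for i in range(1,k):
    if s[i,4]>60: J=P[l==i]; print("top",s[i],np.median(J[:,2]),cv2.minAreaRect(J[:,:2].astype(np.float32)))
G=P[sel(P,[.46,-.05,.1],[.64,.22,.125])]; print("grip",len(G),np.median(G,0) if len(G) else 0)
G=S[sel(S,[.46,-.05,.07],[.64,.22,.125])]; print("grip scene",len(G),G.mean(0),G.min(0),G.max(0))
G=cloud("side",np.load("side.npz")["d"]);G=G[sel(G,[.46,-.05,.07],[.64,.22,.125])]; print("grip side",len(G),G.mean(0),G.min(0),G.max(0))
E
```

```text
enc ((0.44990572333335876, -0.32069429755210876), (0.05460154637694359, 0.08502200245857239), 1.0895758867263794) 0.030403118502444038
toggle 10 [ 0.44929787 -0.30263037  0.04640444]
table z 0.0011213529687777168
scope above 0.03 min x 0.47000025407231544 [ 0.47000025 -0.3255023   0.32627487]
scope above 0.06 min x 0.47000025407231544 [ 0.47000025 -0.3255023   0.32627487]
scope above 0.08 min x 0.47000025407231544 [ 0.47000025 -0.3255023   0.32627487]
scope above 0.1 min x 0.47000025407231544 [ 0.47000025 -0.3255023   0.32627487]
scope above 0.15 min x 0.47000025407231544 [ 0.47000025 -0.3255023   0.32627487]
scene scope above 0.03 [ 0.55115403 -0.39672595  0.04253553]
scene scope above 0.06 [ 0.57132268 -0.31973336  0.13547889]
scene scope above 0.08 [ 0.57132268 -0.31973336  0.13547889]
scene scope above 0.1 [ 0.57132268 -0.31973336  0.13547889]
scene scope above 0.15 [ 0.57839058 -0.32955865  0.16388741]
vise ((0.5479933023452759, 0.0012435168027877808), (0.1101665124297142, 0.32632383704185486), 2.3497049808502197)
bed z 0.01515584414678356 ((0.5488001704216003, -0.01742583513259
[... 424 characters left out ...]
2759 ((0.5614417195320129, 0.10053761303424835), (0.03374701365828514, 0.018122650682926178), 1.3332439661026)
top [276 220   8  13  82] 0.05021702089213004 ((0.514610230922699, 0.10028506070375443), (0.011123018339276314, 0.02099553309381008), 5.398609638214111)
top [242 260  42   4 140] 0.05065531952008648 ((0.5421111583709717, 0.16059324145317078), (0.06708844751119614, 0.007609735243022442), 0.37034961581230164)
grip 185 [0.53488687 0.07535386 0.11148658]
grip scene 85 [0.5296647  0.08942374 0.089699  ] [0.51826491 0.06645158 0.07013731] [0.55158979 0.14436035 0.11335324]
grip side 50 [0.53338811 0.09541993 0.09152248] [0.52366203 0.07069173 0.07104051] [0.54379439 0.13811423 0.1121301 ]
```

```bash
python3 - <<'E'
from h import *
a=np.load("wv.npz"); f,cx,cy,_=cam("wrist"); P=cloud("wrist",a["d"],(f,cx,cy,a["T"]))
row=150*384//600; print([(round(P[row,u,0],3),round(P[row,u,2],3)) for u in range(216,300,5)], P[row,256,1])
E0=np.array([.4499,-.3207,0]); R=down(181.1)
robot.goto(E0+[0,0,.12],R); robot.servo_line(E0+[0,0,.03],speed=.2); robot.servo_line(E0+[0,0,.004],speed=.06)
print(robot.read_force(),robot.read_position())
robot.move_gripper(0.0)
print("w",robot.read_grip_width(),robot.read_finger_force(),robot.read_position())
robot.servo_line(E0+[0,0,.12],speed=.2)
print("w",robot.read_grip_width(),robot.read_finger_force(),robot.read_force(),robot.read_t())
E
```

```text
[(np.float64(0.615), np.float64(0.001)), (np.float64(0.606), np.float64(0.014)), (np.float64(0.598), np.float64(0.016)), (np.float64(0.591), np.float64(0.015)), (np.float64(0.583), np.float64(0.016)), (np.float64(0.575), np.float64(0.014)), (np.float64(0.568), np.float64(0.013)), (np.float64(0.56), np.float64(0.014)), (np.float64(0.552), np.float64(0.017)), (np.float64(0.545), np.float64(0.016)), (np.float64(0.537), np.float64(0.015)), (np.float64(0.53), np.float64(0.016)), (np.float64(0.522), np.float64(0.015)), (np.float64(0.514), np.float64(0.014)), (np.float64(0.507), np.float64(0.014)), (np.float64(0.499), np.float64(0.014)), (np.float64(0.49), np.float64(0.003))] -0.0983506375599491
[-0.5177288   0.76311363  0.49884078] [ 0.44974545 -0.32070934  0.00367354]
w 0.627431296013968 29.998444318771362 [ 0.4499322  -0.32070831  0.00410929]
w 0.6234695561762486 29.997832775115967 [-0.01040983 -0.14560524 -1.74686259] 6.8167
```

```bash
python3 - <<'E'
from h import *
S=np.array([.5496,-.039,0]); R=down(182.3)
robot.goto(S+[0,0,.12],R); robot.servo_line(S+[0,0,.035],speed=.15)
f0=robot.read_force()[2]; z=.022
robot.servo_line(S+[0,0,z],speed=.05)
while z>.0165 and robot.read_force()[2]-f0<3: z-=.001; robot.servo_line(S+[0,0,z],speed=.03)
print("z",z,robot.read_position(),robot.read_force(),f0)
robot.move_gripper(1.0)
robot.servo_line(S+[0,0,.10],speed=.15)
A=np.array([.5428,.128,0])
robot.goto([.545,.12,.26],R)   # look down on the crank and the box
c=cam("wrist"); im,d=robot.grab_frame("wrist"); np.savez("wc.npz",p=im,d=d,T=c[3])
cv2.imwrite("pics/wc.png",cv2.resize(im[:,:,::-1],(800,600),interpolation=cv2.INTER_CUBIC)); print(robot.read_t())
E
```

```text
z 0.016999999999999994 [ 0.54979189 -0.03897629  0.01810228] [-2.46032768  0.61173799 11.20720275] -2.512953484330783
12.7583
```

View pics/wc.png

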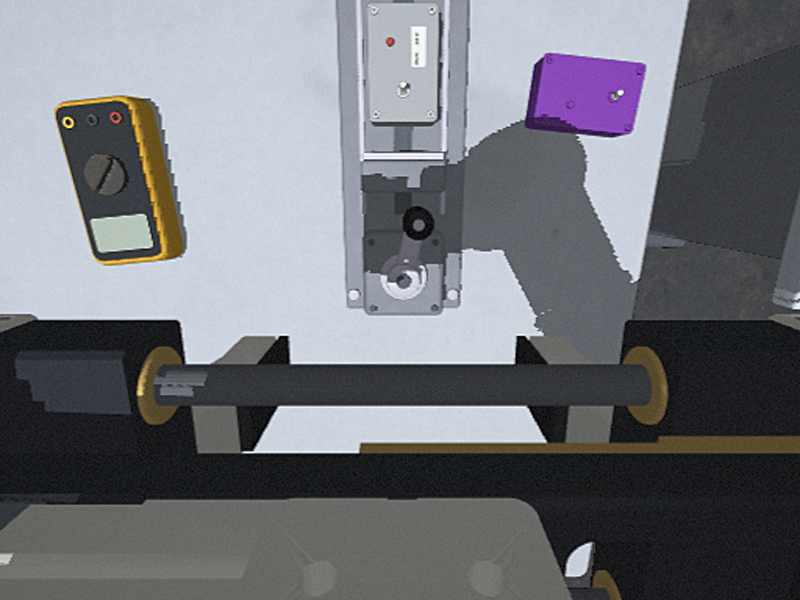

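wc: the enclosure is flat between the jaws at (403,65), parallel to the bed. Crank grip top is at (418,222), hub at (404,281), and the housing end of the vise is near (404,312).

```bash
python3 - <<'E'
from h import *
a=np.load("wc.npz"); f,cx,cy,_=cam("wrist"); P=cloud("wrist",a["d"],(f,cx,cy,a["T"]))
def sel(lo,hi): return P[np.all((P>lo)&(P<hi),-1)]
r=lambda Q: cv2.minAreaRect(Q[:,:2].astype(np.float32))
G=sel([.46,-.05,.105],[.64,.22,.125]); print("grip",len(G),G.mean(0),cv2.minEnclosingCircle(G[:,:2].astype(np.float32)),r(G))
H=sel([.46,.09,.055],[.64,.2,.1]); print("hub/arm",len(H),H.min(0),H.max(0))
V=sel([.46,-.25,.009],[.64,.25,.06]); print("vise",r(V),V[:,1].max())
E=sel([.5,-.1,.034],[.6,.015,.046]); print("enc",r(E),np.median(E[:,2]))
J=sel([.46,.015,.043],[.64,.085,.053]); print("jaw",r(J))
for n,px in dict(hub=(404,281),grip=(418,222)).items(): print(n,P[int(px[1]*.64),int(px[0]*.64)])
# screws / hub by rays: hub centre at its own depth
E
```

```text
grip 325 [0.53452349 0.07897423 0.11164515] ((0.5341578722000122, 0.07934586703777313), 0.011344707570970058) ((0.5345306396484375, 0.07943318784236908), (0.021041546016931534, 0.02095613069832325), 2.307206392288208)
hub/arm 818 [0.52288572 0.0903458  0.05507016] [0.56277975 0.14793465 0.07772773]
vise ((0.5465812683105469, 0.036169469356536865), (0.1103341206908226, 0.26130133867263794), 2.321821928024292) 0.16838062827122485
enc ((0.5496469140052795, -0.038913577795028687), (0.055081821978092194, 0.08492914587259293), 2.40916109085083) 0.044539283272208074
jaw ((0.5462127923965454, 0.04322737455368042), (0.06986091285943985, 0.03104104846715927), 2.2486281394958496)
hub [0.54303367 0.1267764  0.07643412]
grip [0.53537761 0.07738238 0.11301736]
```

```bash
cat > wind.py <<'E'
from h import *
import json
R=down(182.3); Z=.081
def run(A,th,total,step,speed,log,stop=None,rad=.05):
    """wind clockwise by total rad in chords of step; log (turned, tangential, radial, Fz)"""
    done=0
    while done<total-1e-6:
        s=min(step,total-done); done+=s; th-=s
        u=np.array([np.cos(th),np.sin(th),0]); robot.servo_line(np.r_[A,Z]+rad*u,speed=speed)
        F=robot.read_force(); t=np.array([u[1],-u[0],0])   # clockwise tangent
        log.append([th,-F@t,F@u,F[2]])
        if np.linalg.norm(F)>45 or (stop and stop(log)): break
    return th
E
python3 - <<'E'
from wind import *
A=np.array([.5430,.1270]); g=np.array([.5344,.0785]); th=np.arctan2(*(g-A)[::-1])
robot.goto([*g,.16],R); robot.servo_line([*g,Z],speed=.12)
print(robot.read_force()); robot.move_gripper(0.0); print(robot.read_grip_width(),robot.read_position(),robot.read_force())
log=[]; th0=th; th=run(A,th,np.pi/2,np.radians(15),.06,log)
print(np.round(log,2)); print(th0-th,robot.read_grip_width(),robot.read_position(),robot.read_t()); json.dump([th0,th],open("st.json","w"))
E
```

```text
[ 0.37788477 -0.44802065  0.41158721]
0.24277878967191113 [0.5342501  0.0784723  0.08094597] [-1.30784332  0.45633183 -0.35348379]
[[-2.01  2.73 -2.78 -3.46]
 [-2.27  0.99 -2.88 -3.7 ]
 [-2.53  0.43 -2.92 -3.1 ]
 [-2.79  1.69 -2.95 -3.39]
 [-3.06  1.43 -3.26 -1.59]
 [-3.32  2.73 -1.24  1.09]]
1.5707963267948972 0.24306013994081815 [0.49333875 0.13529054 0.08094705] 17.3417
```

```bash
python3 - <<'E'
from wind import *
A=np.array([.5430,.1270]); th0,th=json.load(open("st.json")); t0=robot.read_t()
log=[]; th=run(A,th,8.4,np.radians(20),.09,log,lambda l:len(l)>1 and min(l[-1][1],l[-2][1])>7)
print(np.round(log,1).tolist()); print(th0-th,robot.read_grip_width(),robot.read_position(),t0,robot.read_t()); json.dump([th0,th],open("st.json","w"))
E
```

```text
[[-3.7, 0.7, 2.8, 3.0], [-4.0, 0.7, 5.3, 3.4], [-4.4, 0.5, 5.5, 0.1], [-4.7, -1.2, 4.0, -1.1], [-5.1, -1.0, 4.2, -2.9], [-5.4, -2.4, 5.4, -2.9], [-5.8, -2.0, 3.1, -3.2], [-6.1, -1.4, 4.3, -2.5], [-6.5, -0.5, 3.2, -0.8], [-6.8, 0.2, -0.1, 1.5], [-7.2, 0.4, -5.6, 0.5], [-7.5, -0.3, -6.3, 0.5], [-7.9, -0.2, -5.9, -0.8], [-8.2, -0.9, -4.7, -2.8], [-8.6, -1.7, -3.7, -2.9], [-8.9, -0.8, -4.4, -2.6], [-9.3, -0.5, -1.4, -0.6], [-9.6, -0.6, 0.5, 0.8], [-9.9, 1.7, 4.0, 4.2], [-10.3, 2.3, 4.9, 3.7], [-10.6, 1.3, 4.5, 1.0], [-11.0, -1.7, 3.8, -0.6], [-11.3, -1.0, 4.0, -2.1], [-11.7, -1.5, 5.5, -3.6], [-11.7, 1.3, 5.4, -2.7]]
9.970796326794893 0.24904940209757306 [0.57588728 0.16500301 0.08105935] 17.3417 25.7917
```

```bash
python3 - <<'E'
from wind import *
A=np.array([.5430,.1270]); th0,th=json.load(open("st.json"))
c=cam("wrist"); im,d=robot.grab_frame("wrist"); P=cloud("wrist",d,c)
cv2.imwrite("pics/wg.png",cv2.resize(im[:,:,::-1],(800,600),interpolation=cv2.INTER_CUBIC))
v=np.array([-np.sin(np.radians(2.3)),np.cos(np.radians(2.3))]); o=np.array([.548,.0025]); x=np.array([v[1],-v[0]])
Q=P.reshape(-1,3); X=(Q[:,:2]-o)@x; Y=(Q[:,:2]-o)@v
for b in range(-150,90,4):
    m=(abs(X)<.025)&(Y*1000>=b)&(Y*1000<b+4)
    if m.any(): print(b,round(float(np.nanmedian(Q[m,2])),3),end=" | ")
print()
log=[]
F=[]
th=run(A,th,.7,np.radians(8),.04,log)
robot.dwell(.1); F=[robot.read_force().round(1).tolist() for _ in range(3)]
print(np.round(log,1).tolist(),F,robot.read_t()); json.dump([th0,th],open("st.json","w"))
E
```

```text
14 0.015 | 18 0.02 | 22 0.015 | 26 0.015 | 30 0.015 | 34 0.015 | 38 0.015 | 42 0.015 | 46 0.015 | 50 0.015 | 54 0.015 | 58 0.015 | 62 0.015 | 66 0.015 | 70 0.015 | 74 0.015 | 78 0.015 | 82 0.015 | 86 0.015 | 
[[-11.9, 2.7, 4.7, -1.6], [-12.0, 2.3, 3.5, -1.3], [-12.1, 3.5, 4.0, -2.5], [-12.3, 3.4, 3.1, -1.5], [-12.4, 3.7, 2.6, -2.0], [-12.4, 4.8, 1.6, -1.4]] [[0.9, 4.7, -1.6], [0.9, 4.7, -1.6], [0.9, 4.7, -1.6]] 27.8167
```

View pics/wg.png

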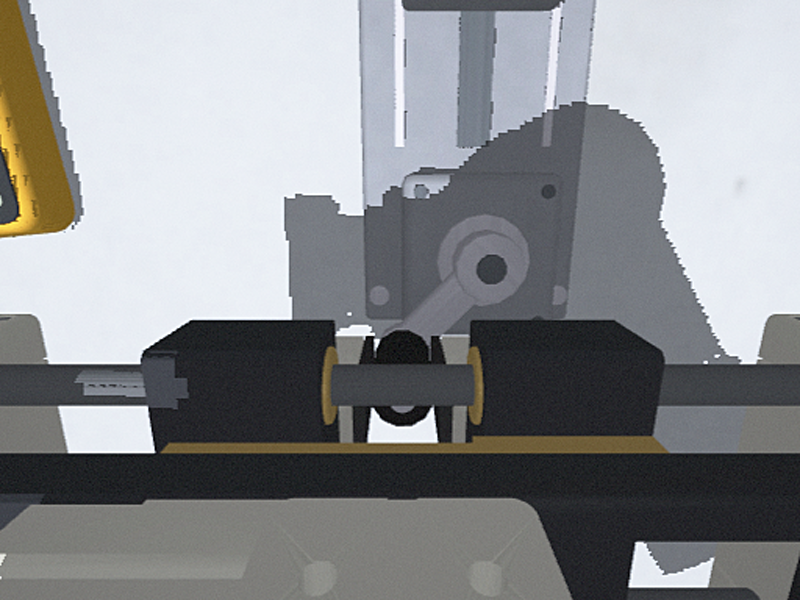

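wg: fingers hold the grip at (403,375), hub at (490,267). The jaw's rear edge has moved to the top of the image (480,5), so it has advanced as expected. Next I'll wind slowly, because slow steps give clean force readings.

```bash
python3 - <<'E'
from wind import *
A=np.array([.5430,.1270]); th0,th=json.load(open("st.json"))
log=[]
th=run(A,th,2.3,np.radians(8),.04,log,lambda l:len(l)>1 and min(l[-1][1],l[-2][1])>6)
print(np.round(np.c_[th0-np.array(log)[:,0],np.array(log)[:,1:]],1).tolist(),robot.read_grip_width(),robot.read_t()); json.dump([th0,th],open("st.json","w"))
E
```

```text
[[10.8, 4.0, 1.5, -0.3], [11.0, 3.3, -0.5, 0.8], [11.1, 2.8, -1.6, 1.1], [11.2, 3.8, -3.6, 0.4], [11.4, 3.1, -4.2, 0.9], [11.5, 3.5, -5.1, 1.4], [11.6, 4.5, -6.3, 0.6], [11.8, 3.4, -6.6, -0.7], [11.9, 3.9, -6.6, -0.9], [12.1, 3.2, -5.5, -1.9], [12.2, 3.5, -6.4, -2.2], [12.3, 2.9, -6.2, -3.5], [12.5, 3.1, -4.9, -4.7], [12.6, 2.8, -4.8, -4.3], [12.8, 2.9, -4.4, -4.4], [12.9, 2.2, -3.1, -4.3], [13.0, 3.7, -2.9, -5.0]] 0.24163144226629893 33.2667
```

```bash
python3 - <<'E'
from wind import *
A=np.array([.5430,.1270]); th0,th=json.load(open("st.json"))
log=[]
th=run(A,th,2.0,np.radians(5),.03,log,lambda l:len(l)>2 and np.mean([q[1] for q in l[-3:]])>5.0)
print(np.round(np.c_[th0-np.array(log)[:,0],np.array(log)[:,1:]],2).tolist(),robot.read_grip_width(),robot.read_t()); json.dump([th0,th],open("st.json","w"))
E
```

```text
[[13.06, 2.37, -3.59, -4.41], [13.15, 2.75, -3.41, -4.66], [13.23, 3.03, -3.54, -4.34], [13.32, 4.08, -3.36, -3.98], [13.41, 3.02, -3.58, -3.8], [13.49, 3.93, -3.62, -2.64], [13.58, 5.2, -2.86, -3.2], [13.67, 4.06, -4.33, -2.64], [13.76, 5.78, -4.36, -0.9]] 0.24303182914888957 35.8917
```

```bash
python3 - <<'E'
from wind import *
A=np.array([.5430,.1270]); th0,th=json.load(open("st.json"))
log=[]
th=run(A,th,.13,.065,.03,log,lambda l:l[-1][1]>9)
F=[]
for _ in range(6): robot.dwell(.05); f=robot.read_force(); F.append(round(-(f[0]*np.sin(th)-f[1]*np.cos(th)),2))
print(np.round(np.c_[th0-np.array(log)[:,0],np.array(log)[:,1:]],2).tolist(),F,robot.read_grip_width(),robot.read_t()); json.dump([th0,th],open("st.json","w"))
E
```

```text
[[13.82, 5.8, -4.26, -0.74], [13.89, 6.86, -3.18, -1.58]] [np.float64(7.76), np.float64(6.98), np.float64(7.04), np.float64(6.82), np.float64(6.95), np.float64(6.28)] 0.2444339672781433 36.7083
```

The slope of about 7 N/rad matches the full clamping term, so the clamp is at roughly 49 N. I'll turn a touch more, release and check.

```bash
python3 - <<'E'
from wind import *
A=np.array([.5430,.1270]); th0,th=json.load(open("st.json"))
log=[]
th=run(A,th,.06,.06,.03,log); F=[]
for _ in range(5): robot.dwell(.05); f=robot.read_force(); F.append(round(float(-(f[0]*np.sin(th)-f[1]*np.cos(th))),2))
print(F)
p=robot.read_position(); robot.move_gripper(0.5); print(robot.read_grip_width(),robot.read_force())
p[2]=.2; robot.servo_line(p,speed=.12)
robot.goto([.545,.12,.26],R); robot.dwell(.2)
c=cam("wrist"); im,d=robot.grab_frame("wrist"); P=cloud("wrist",d,c)
cv2.imwrite("pics/wz.png",cv2.resize(im[:,:,::-1],(800,600),interpolation=cv2.INTER_CUBIC))
def r(lo,hi): Q=P[np.all((P>lo)&(P<hi),-1)]; return cv2.minAreaRect(Q[:,:2].astype(np.float32)),np.median(Q[:,2])
print("box",r([.5,-.12,.034],[.6,-.032,.046])); print(robot.read_force(),robot.read_t())
E
```

```text
[7.27, 8.23, 6.56, 7.16, 7.57]
0.5009634958009073 [-0.2510451   0.35875882  0.40235658]
box (((0.5503454804420471, -0.057261619716882706), (0.05514191463589668, 0.05216777324676514), 2.252915143966675), np.float64(0.044516775483185056))
[-0.29191439  0.90900305 -0.1487193 ] 39.65
```

View pics/wz.png

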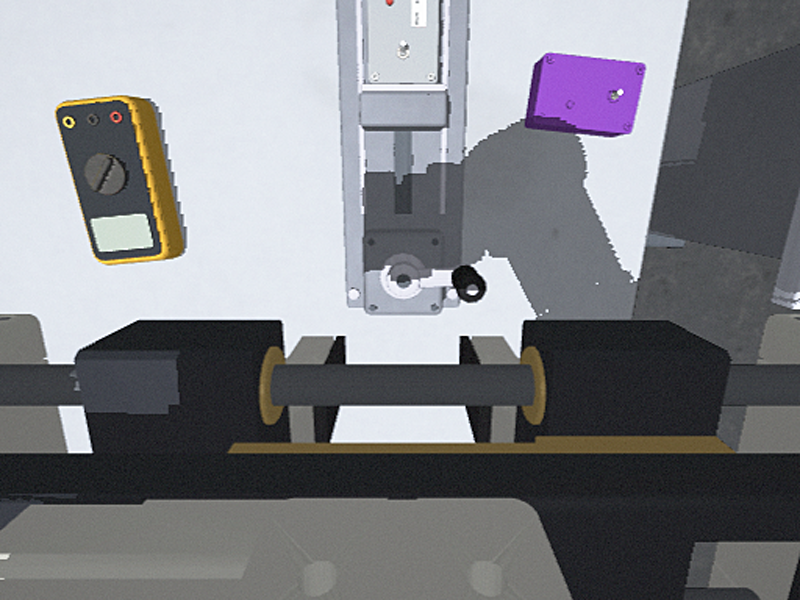

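wz: the moving jaw (403,107) bears on the flat enclosure (403,50), the crank is free, and the multimeter hasn't moved. The force rose about 4 N over free turning, which is roughly 54 N of clamping.

```bash
python3 -c "
from rig import robot
print(robot.job_done())"
```

```text
the job is handed in; nothing more can be done
None
```

The enclosure is flat on the vise bed and clamped at an estimated 54 N (the crank force rose about 4 N over free turning); the crank is released, I touched none of the bystanders, and I handed the job in at about 40 s.

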